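# Knock the hung-up ceramic spacer out of a sensor shell

### The job

Free the shell in the check fixture by throwing the clamp lever round into the other notch, the one marked with two scribed lines, lift the shell off its nest and, keeping it mouth down, rap its rim on the floor of the lipped rubber mat until the ceramic spacer stuck inside drops out and stays on the mat. Do not touch the spacer and do not let it fall on the table. Then stand the empty shell mouth down in the free half of the aluminium tray beside the other shell, setting it down and not dropping it; leave the lever in the marked notch and the other things where they lie.

Things in the scene. Friction and masses are not known exactly. Their poses are not given: they have to be found in the camera images.
- fixture: check fixture, fixed: a steel base plate 125 x 190 x 12 mm (x by y) with a round black nest, a black contact block to +x of the nest (32 mm high, 37 mm from the nest axis), a clamp post and the clamp lever. Origin at the centre of the plate's underside, z up. In its frame the nest axis is at x 0, y -40 mm and the post axis at x 0, y +25 mm
- nest (a point): centre of the nest's flat top, on which the shell's rim stands, 20 mm above the table; a round spigot of 32 mm diameter stands 10 mm up from it inside the shell. Axes as the fixture's
- clamp_lever (a joint): angle of the clamp lever about the upright post: 0 in the clamped notch, 1.5 in the open notch marked with two scribed lines; grows clockwise seen from above, stops at -0.04 and 1.6. A sprung brass plunger holds it in each notch: about 5 N at the hand grip brings it out, then it swings easily and stays where it is left until the plunger drops into the other notch, within 0.1 rad of it
- lever_grip (a point): middle of the lever's upright black hand grip, 20 mm in diameter and 43 mm tall (98 to 141 mm above the table), 75 mm from the post axis. In the fixture's frame it lies to -x of the post at joint 0 and to +y of the post at 1.5 (it moves on a level circle). The lever bar below it lies at 94 to 103 mm height
- lever_pivot (a point): point on the post axis, 110 mm above the table. The lever's hub is 27 mm across and reaches 142 mm height. At right angles to the lever a hold-down arm 16 mm wide, 128 to 138 mm high, reaches 75 mm from the axis: at joint 0 it lies over the shell, its rubber foot 2.5 mm above it; at 1.5 it points to the fixture's -x, clear of the shell
- shell_center (a point): the nickel-plated sensor shell on the nest, mouth down: a tube 44 mm outside, 38 mm inside, 100 mm tall, 280 g, closed at the top (floor of the bore 4 mm thick), three sight windows in its wall 40 to 74 mm above the mouth. The point is on its axis half-way up (50 mm above the mouth); z points from the mouth to the closed end
- spacer_center (a point): white ceramic spacer, a bored cylinder 32 mm across, 30 mm tall, 75 g; point at its centre, z along its axis. It starts 58 to 63 mm above the shell's mouth, gripped by leaf springs in the bore with about five times its weight: carrying or gently setting down leaves it there, each rap lets it slip, some 3 to 8 mm at 0.2 m/s, more if harder; after 7 to 14 mm it is free and falls out
- mat: black rubber mat with a raised lip, fixed, 150 x 150 mm; its floor is 10 mm above the table and 136 mm wide inside the lip, the lip is 22 mm high and 7 mm thick. Origin at the centre of its underside, z up, sides along x and y
- tray: shallow aluminium tray, fixed, 210 x 130 mm (x by y), rim 16 mm high, walls and floor 3 mm thick. Origin at the centre of its underside. Two places, at x +50 mm and x -50 mm, y 0 in its frame; the second shell stands on one of them, the other is free
- shell2_center (a point): the second shell, same size and shape, empty, mouth down in one half of the tray; the point is its centre, 50 mm above its mouth. Leave alone
- terminal_block: black phenolic terminal block, 30 x 72 x 23 mm, origin at its underside. Leave alone
- screwdriver: screwdriver with a black handle, 190 mm long, lying along its x. Leave alone
- caliper: digital caliper, 240 mm long, lying along its x, 12 mm thick. Leave alone
- plug_gauge: double-ended plug gauge, 98 mm long, 14 mm thick, lying along its x. Leave alone
- lock_nut: large flat hexagon lock nut, 52 mm over flats, 10 mm thick. Leave alone
- connector: black round connector, 24 mm in diameter, 40 mm tall, standing. Leave alone
Things that resemble listed ones, but are neither listed nor needed, are in the scene too. Leave any pink look-alike of the part that bears shell_center alone. Leave any purple look-alike of the tray alone.

How it is judged:
By the outcome, as a careful person would: the job done as asked, in the order asked, and still so for the second after the job is handed in, with the robot touching nothing.
It also fails if it takes over 58 s, if anything falls off the work surface, if the arm or the gripper's body presses on something with over 40 N, if the wrist force passes 120 N, or if a joint passes its speed limit or range.

### The arm

A 7-joint arm with a two-finger parallel gripper is mounted at the origin on the work surface. World frame = base frame: x ahead of the robot, y to its left, z up, the work surface at z = 0. Lengths are in m, angles in degrees, forces in N, time in s.
With the tool pointing down it reaches from about 0.425 to 0.875 m from the base axis. Payload 4.7 kg.
Tool frame: the origin (TCP) lies between the finger pads; the fingertips stand 17 mm ahead of it and the grasp point (between the pads) lies 2 mm behind it; z points along the fingers, y is the line along which they close (so a half turn about z gives the same grasp; the last joint's range is limited). The gripper opens to 87 mm and grips with 3 to 60 N. Pads are 19 mm wide; open, the fingers measure 117 mm over their backs; the gripper's body (75 mm by 190 mm) begins 51 mm behind the grasp point.
Start: joints at [-66.114, 18.392, -4.016, 83.108, 1.295, 78.541, -3.26], TCP at [0.255, 0.598, 0.24] pointing down, gripper open.
Joint ranges: [-163.93, 163.93], [-17.29, 119.83], [-79.2, 71.16], [3.27, 140.29], [-89.18, 269.18], [5.43, 117.66], [-154.24, 154.24]. Speed limits (degrees/s): [147.25, 147.25, 180, 180, 180, 180, 180].

### API

Orientations are given as [roll, pitch, yaw] about the fixed x, y, z axes, in that order (R = Rz(yaw) Ry(pitch) Rx(roll)).
In Python, from cell import env, cams gives the robot as it stands.
- The arm moves only by the shell command python3 -m pendant 'ROWS' [FORCE]. ROWS is JSON, a list of rows, each an object of numbers: "tx", "ty", "tz": the shift along the tool's x, y, z each as a share of 0.05 m, from -1 to 1; "spin": the turn about the tool's z as a share of 4 degrees, from -1 to 1; "claw": the closure, from 0 (fully open) to 1 (shut). A call has 1 to 10 rows; each row shifts and turns the commanded pose from where the row before left it, along the tool's axes as they then stand; what a row does not reach is not made up. A row lasts 1/8 s, in which the tool goes at most 62.5 mm and 10.7 degrees, less where a joint would pass 70% of its speed; a pose out of reach is approached as far as the arm can. A call with a number of a shift or a turn outside -1 to 1 is refused whole. A call with a gripper value outside its range is refused whole. The fingers move at their own pace and stop on an object; FORCE is the grip in N (left out, the last holds). Time passes only in rows, so rows that do not move let the fingers close. It gives the time, the measured TCP pose, the force, the opening and the grip force at its end, in the units of the state.
- env.get_obs(): the state, without advancing time (a new reading comes with each control period).
- cams.read_camera(name): name is "scene" or "top" or "wrist"; returns the picture (480x640x3 uint8, red, green, blue); there is no depth.
- cams.camera_info(name): a dict with "fx", "fy", "cx", "cy" (pixels), "k1" (the pictures are not rectified: a ray, as slopes to the right and down, at radius r is drawn at 1 + k1 r^2 times it, then the intrinsics apply), "rvec" (rotation vector, rad) and "tvec" (3), from world to camera coordinates, as OpenCV has them. Camera axes: x right, y down, z forward; pixel columns grow to the right and rows downward; lengths in m; the calibration is good to about 2 mm. A picture is of the moment at which its call begins: read the wrist's pose just before it. camera_info takes no time and is no camera call; for the wrist camera it gives the pose at the moment of the call.
- env.sign_off(): hands the job in; it is judged then, once.
The state is a dict: "time_s": time; "qpos": joint angles; "joint_velocities": joint speeds; "effort": joint torques, N m; "tool_pos": TCP position; "tool_rot": TCP orientation; "force": force on the tool from outside, world axes, zero at the start; "wrist_torque": the same for the moment, N m; "grip_width": finger opening in m; "grasp_force": force on a finger pad.
Only numpy, scipy, OpenCV 4.12 (cv2) and the standard library are available. Lean on these libraries where they do the work, as an engineer would, in place of code of your own. Each camera call takes 0.05 s, during which the arm holds its last target. There are 200 camera calls.

## Working session

There is one attempt and no reset: what is moved stays moved. The work goes in short steps, Python scripts to look and compute and a shell command to move; the robot and the scene stay as the last step left them, time stands still between calls to the robot, and variables do not carry over. Pictures are saved under pics/ and viewed, at most 12 in all, crops included, and the job is handed in when it is done.

```bash
ls; mkdir -p pics; cat > h.py <<'E'
import numpy as np, cv2
from cell import env, cams
def snap(n):
    i=cams.camera_info(n); im=cams.read_camera(n); return im[:,:,::-1].copy(), i
def K(i): return np.array([[i['fx'],0,i['cx']],[0,i['fy'],i['cy']],[0,0,1.]])
def ray(i,u,v):
    R=cv2.Rodrigues(np.array(i['rvec'],float))[0]; t=np.array(i['tvec'],float)
    p=cv2.undistortPoints(np.array([[[u,v]]],float),K(i),np.array([i['k1'],0,0,0,0.]))[0,0]
    return -R.T@t, R.T@np.array([p[0],p[1],1])
def at(i,u,v,z):
    o,d=ray(i,u,v); return o+d*(z-o[2])/d[2]
def proj(i,P):
    return cv2.projectPoints(np.array(P,float).reshape(-1,1,3),np.array(i['rvec'],float),np.array(i['tvec'],float),K(i),np.array([i['k1'],0,0,0,0.]))[0][:,0]
E
python3 - <<'E'
from h import *
for n in('top','scene'):
    im,i=snap(n); cv2.imwrite(f'pics/{n}0.png',im); print(i)
print(env.get_obs())
E
```

```text
pics
{'fx': 502.94309581683484, 'fy': 502.94309581683484, 'cx': 310.0186683734438, 'cy': 240.67242278887673, 'k1': -0.06007404526192637, 'rvec': array([ 2.18192069, -2.14725196,  0.07148753]), 'tvec': array([0.03560656, 0.52387686, 1.16020409])}
{'fx': 605.0629040884658, 'fy': 605.0629040884658, 'cx': 317.28944099143644, 'cy': 240.43611692610656, 'k1': -0.13615021906446334, 'rvec': array([ 2.27378123,  1.06305496, -0.39656025]), 'tvec': array([-0.36793586, -0.24489648,  1.66375931])}
{'time_s': 0.1, 'qpos': array([-66.11185276,  18.43557735,  -4.01666332,  83.16769546,
         1.29493775,  78.54141829,  -3.26165056]), 'joint_velocities': array([ 0.03837177,  0.04911705, -0.06170985, -0.18198201,  0.0591974 ,
        0.06625294, -0.10635963]), 'effort': array([-4.02119813e-04, -4.92569411e+01, -4.05761227e-01, -3.13396525e+01,
       -6.40778197e-02,  3.95834225e-02,  7.65968434e-05]), 'tool_pos': array([0.25466227, 0.59752685, 0.23856425]), 'tool_rot': array([-1.79900543e+02,  5.05535406e-03,  1.56920858e+02]), 'force': array([-0.14369439, -0.12113746, -0.03555406]), 'wrist_torque': array([-0.03640998,  0.02489122, -0.02800275]), 'grasp_force': 0.0, 'grip_width': 0.08699577515385629}
```

View both.

View pics/top0.png

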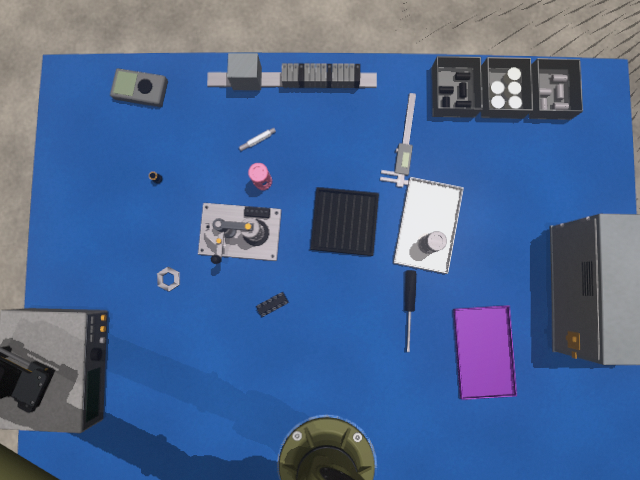

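View pics/scene0.png

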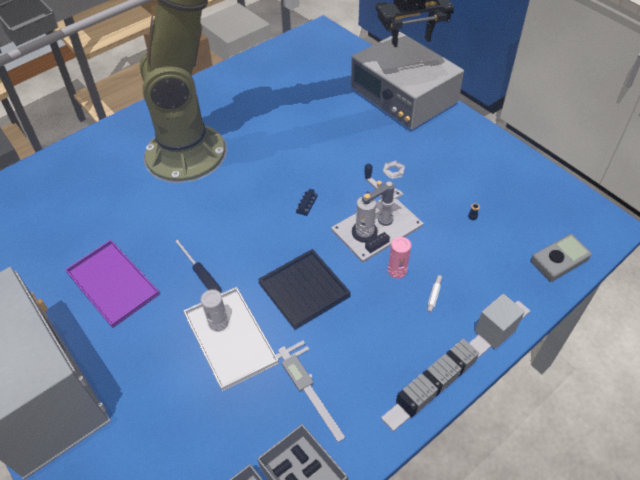

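```bash
cat > m.py <<'E'
from h import *
im=cv2.imread('pics/top0.png'); i=cams.camera_info('top')
hsv=cv2.cvtColor(im,cv2.COLOR_BGR2HSV)
def rect(mask,box,z,name):
    m=np.zeros_like(mask); x0,y0,x1,y1=box; m[y0:y1,x0:x1]=mask[y0:y1,x0:x1]
    cs,_=cv2.findContours(m,cv2.RETR_EXTERNAL,cv2.CHAIN_APPROX_NONE)
    c=max(cs,key=cv2.contourArea)
    P=np.array([at(i,u,v,z)[:2] for u,v in c[:,0]])
    r=cv2.minAreaRect((P*1000).astype(np.float32)); print(name,np.round(r[0],1),np.round(r[1],1),round(r[2],1),'area px',cv2.contourArea(c))
    print(np.round(cv2.boxPoints(r),0).tolist())
blue=((hsv[...,0]>100)&(hsv[...,0]<125)&(hsv[...,1]>120)).astype(np.uint8)
nb=1-blue
grey=((hsv[...,1]<60)&(hsv[...,2]>110)).astype(np.uint8)
dark=((hsv[...,2]<60)).astype(np.uint8)
rect(grey,(190,195,290,270),.012,'plate')
rect(dark,(300,180,388,265),.022,'mat')
rect(grey,(390,174,470,276),.016,'tray')
rect(grey,(390,190,470,276),.016,'tray')
for n,p,z in [('grip',(216,258),.141),('hub',(217,225),.142),('shell2 top',(437,240),.103)]: print(n,at(i,*p,z))
c=cv2.resize(im[185:285,180:300],None,fx=6,fy=5.98,interpolation=cv2.INTER_CUBIC)
cv2.imwrite('pics/fx.png',c)
E
python3 m.py
```

```text
plate [544.2 214.1] [189.6 125.4] 86.1 area px 3663.5
[[475.0, 124.0], [600.0, 115.0], [613.0, 304.0], [488.0, 313.0]]
mat [570.8 -36. ] [146.4 148.4] 85.3 area px 3739.5
[[491.0, -103.0], [639.0, -115.0], [651.0, 31.0], [503.0, 43.0]]
tray [ 572.1 -213.4] [177.8 214. ] 79.3 area px 4841.5
[[450.0, -281.0], [661.0, -321.0], [694.0, -146.0], [484.0, -106.0]]
tray [ 562.8 -235.1] [131.6 203.8] 79.3 area px 4288.5
[[450.0, -281.0], [651.0, -319.0], [675.0, -189.0], [475.0, -151.0]]
grip [0.47277469 0.24058527 0.141     ]
hub [0.54333803 0.24060274 0.142     ]
shell2 top [ 0.52183107 -0.23631095  0.103     ]
```

View pics/fx.png

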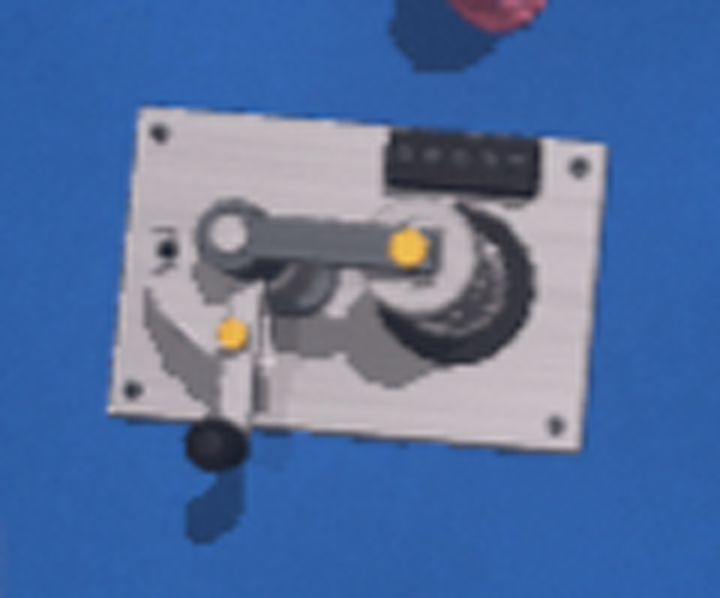

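Top view: the fixture plate is centred near px (240,232), with the lever grip at (216,259), the hub at (217,225) and the shell at about (250,227) under the hold-down arm. The marks are beside the post on the +y side. There are two shell candidates besides the one on the nest: the grey one at (437,240) in the tray is shell2, and the pink one at (260,176) is the look-alike. The nickel shell on the nest is the target. There are two tray candidates: white/aluminium (428,225) with shell2 in it, and purple (485,350), a look-alike. The aluminium one is the tray. The plate, mat and tray sizes match what was given.

```bash
python3 -m pendant '[{"spin":-0.96},{"spin":-0.96},{"spin":-0.96},{"spin":-0.96},{"spin":-0.96}]'
python3 -m pendant '[{"tx":-0.533,"ty":-0.751},{"tx":-0.533,"ty":-0.751},{"tx":-0.533,"ty":-0.751},{"tx":-0.533,"ty":-0.751},{"tx":-0.533,"ty":-0.751},{"tx":-0.533,"ty":-0.751},{"tx":-0.533,"ty":-0.751},{"tx":-0.533,"ty":-0.751},{"tx":-0.533,"ty":-0.751},{"claw":0.35}]'
cat >> h.py <<'E'
def rel(x,y,z):
    from scipy.spatial.transform import Rotation as Ro
    o=env.get_obs(); R=Ro.from_euler('xyz',o['tool_rot'],degrees=True).as_matrix()
    print('pos',np.round(o['tool_pos'],4),'rot',np.round(o['tool_rot'],2),'w',round(o['grip_width'],4),'t',o['time_s'],'F',np.round(o['force'],1))
    print('shares t(xyz):',np.round(R.T@(np.array([x,y,z])-o['tool_pos'])/.05,3))
E
python3 - <<'E'
from h import *
rel(.4711,.244,.126)
im,i=snap('wrist'); cv2.imwrite('pics/w1.png',im)
print(proj(i,[[.4711,.244,.141],[.5459,.239,.142],[.5415,.1742,.12]]))
E
```

```text
pos [0.2547 0.5975 0.2386] rot [-1.7990e+02  1.0000e-02  1.5692e+02] w 0.087 t 0.1 F [-0.1 -0.1 -0. ]
shares t(xyz): [-6.754 -4.804  2.26 ]
[[ 68.97540934 585.74489751]
 [105.26752342 636.92104188]
 [ 63.74335544 623.17435257]]invalid input at $[0]: expected keys tx, ty, tz, spin, claw
invalid input at $[0]: expected keys tx, ty, tz, spin, claw
```

View pics/w1.png

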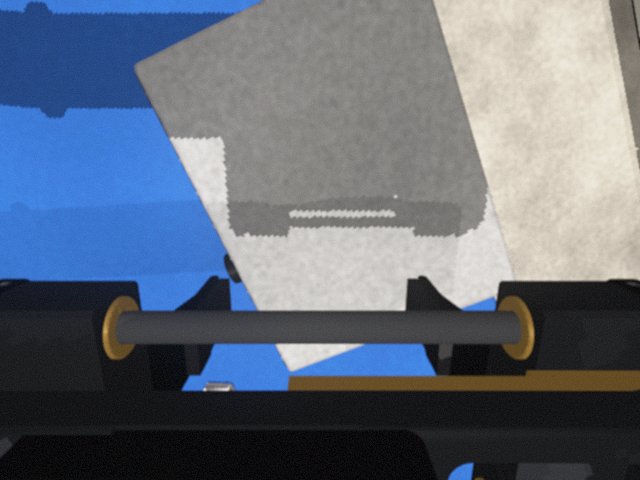

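The moves were refused because every row needs all five keys. The picture shows only the instrument box under the parked gripper.

```bash
python3 -m pendant '[{"tx":0,"ty":0,"tz":0,"spin":-0.96,"claw":0.2},{"tx":0,"ty":0,"tz":0,"spin":-0.96,"claw":0.2},{"tx":0,"ty":0,"tz":0,"spin":-0.96,"claw":0.2},{"tx":0,"ty":0,"tz":0,"spin":-0.96,"claw":0.2},{"tx":0,"ty":0,"tz":0,"spin":-0.96,"claw":0.2}]'
python3 -m pendant '[{"tx":-0.533,"ty":-0.751,"tz":0,"spin":0,"claw":0.2},{"tx":-0.533,"ty":-0.751,"tz":0,"spin":0,"claw":0.2},{"tx":-0.533,"ty":-0.751,"tz":0,"spin":0,"claw":0.2},{"tx":-0.533,"ty":-0.751,"tz":0,"spin":0,"claw":0.2},{"tx":-0.533,"ty":-0.751,"tz":0,"spin":0,"claw":0.2},{"tx":-0.533,"ty":-0.751,"tz":0,"spin":0,"claw":0.2},{"tx":-0.533,"ty":-0.751,"tz":0,"spin":0,"claw":0.2},{"tx":-0.533,"ty":-0.751,"tz":0,"spin":0,"claw":0.2},{"tx":-0.533,"ty":-0.751,"tz":0,"spin":0,"claw":0.2},{"tx":0,"ty":0,"tz":0,"spin":0,"claw":0.2}]'
python3 - <<'E'
from h import *
rel(.4711,.244,.126)
im,i=snap('wrist'); cv2.imwrite('pics/w2.png',im)
print(proj(i,[[.4711,.244,.141],[.5459,.239,.142],[.5415,.1742,.12]]))
E
```

```text
time_s: 0.78
tool_pos: [0.2547, 0.5977, 0.2391]
tool_rot: [-180.0, -0.0, 176.3]
force: [0.7, 0.4, -0.4]
grip_width: 0.0696
grasp_force: 0.0
time_s: 2.02
tool_pos: [0.4734, 0.2401, 0.2395]
tool_rot: [-179.9, 0.0, 175.7]
force: [0.2, 0.3, 0.5]
grip_width: 0.0698
grasp_force: 0.0
pos [0.4734 0.2401 0.2395] rot [-1.7992e+02  5.0000e-02  1.7568e+02] w 0.0698 t 2.025 F [0.2 0.3 0.5]
shares t(xyz): [0.054 0.078 2.27 ]
[[323.17407571 246.43620861]
 [323.63589352 340.16149525]
 [245.31211903 326.64011263]]
```

View pics/w2.png

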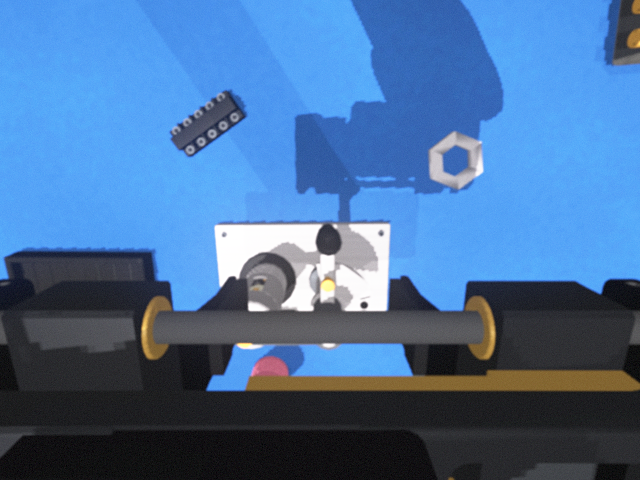

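The wrist view shows the lever grip's top at about (328,238) with the bar running back to the hub, the shell at about (265,285), and nothing between the fingers and the grip.

```bash
python3 - <<'E'
from h import *
i=cams.camera_info('wrist')
im=cv2.imread('pics/w2.png'); g=im[215:262,305:355].max(2); ys,xs=np.nonzero(g<50); print(xs.min()+305,xs.max()+305,ys.min()+215,ys.max()+215)
print(at(i,328,238,.141),at(i,328,238,.12),ray(i,320,240)[0])
for u,v in((221,233),(384,233)): print(at(i,u,v,.012))
s=cv2.imread('pics/scene0.png'); t=cams.camera_info('scene'); print(proj(t,[[.4711,.244,.141],[.4711,.244,.12],[.5459,.239,.142]]))
E
```

```text
Traceback (most recent call last):
ValueError: zero-size array to reduction operation minimum which has no identity
```

```bash
python3 - <<'E'
from h import *
i=cams.camera_info('wrist')
im=cv2.imread('pics/w2.png'); print(im[238,328], im[232,318:340].max(1))
g=im[215:262,305:355].max(2); ys,xs=np.nonzero(g<80); print(len(xs), xs.min()+305,xs.max()+305,ys.min()+215,ys.max()+215) if len(xs) else 0
print(at(i,328,238,.141),at(i,328,238,.12),ray(i,320,240)[0])
for u,v in((221,233),(384,233)): print(at(i,u,v,.012))
t=cams.camera_info('scene'); print(proj(t,[[.4711,.244,.141],[.4711,.244,.12],[.5459,.239,.142]]))
E
```

```text
[80 69 70] [120  69  58  68  70  67  69  66  67  70  64  68  68  65  69  65  66  63
  67  83 113 152]
513 317 340 224 253
[0.46349822 0.25079517 0.141     ] [0.46892556 0.25101528 0.12      ] [0.40028326 0.2482315  0.38559732]
[0.482951   0.13644727 0.012     ]
[0.49557322 0.31323679 0.012     ]
[[367.26435684 165.46102978]
 [366.87382628 171.81674733]
 [387.84013946 183.64374688]]
```

```bash
python3 - <<'E'
from h import *
t=cams.camera_info('top'); s=cams.camera_info('scene'); i=cams.camera_info('wrist')
for u,v in((202.2,250.2),(272.7,256.2)): print('top hole',at(t,u,v,.012))
def tri(a,b):
    (o1,d1),(o2,d2)=a,b
    A=np.stack([d1,-d2],1); k=np.linalg.lstsq(A,o2-o1,rcond=None)[0]; p,q=o1+d1*k[0],o2+d2*k[1]; return (p+q)/2,np.linalg.norm(p-q)
print(tri(ray(t,215.8,259.1),ray(s,368,171)))
im,i=snap('wrist'); cv2.imwrite('pics/w3.png',im)
g=im[215:262,305:355].max(2); ys,xs=np.nonzero(g<80);print(xs.min()+305,xs.max()+305,ys.min()+215,ys.max()+215)
print(env.get_obs()['tool_pos'],at(i,328,241,.141))
print(tri(ray(t,215.8,259.1),ray(i,328,239)))
g=cv2.imread('pics/scene0.png')[155:185,355:382].max(2); ys,xs=np.nonzero(g<60);print(xs.min()+355,xs.max()+355,ys.min()+155,ys.max()+155)
E
```

```text
top hole [0.49754577 0.30182813 0.012     ]
top hole [0.48592586 0.13233285 0.012     ]
(array([0.47183593, 0.24571341, 0.12191215]), np.float64(0.0016943875380418106))
313 336 227 256
[0.47106659 0.24458677 0.23937557] [0.46571263 0.25065337 0.141     ]
(array([0.47328486, 0.25014784, 0.10251475]), np.float64(0.002790598996638882))Traceback (most recent call last):
  File "<stdin>", line 12, in <module>
    return umr_minimum(a, axis, None, out, keepdims, initial, where)
ValueError: zero-size array to reduction operation minimum which has no identity
```

```bash
python3 -m pendant '[{"tx":0,"ty":0.01,"tz":0.567,"spin":0,"claw":0.2},{"tx":0,"ty":0.01,"tz":0.567,"spin":0,"claw":0.2},{"tx":0,"ty":0,"tz":0.567,"spin":0,"claw":0.2},{"tx":0,"ty":0,"tz":0.567,"spin":0,"claw":0.2},{"tx":0,"ty":0,"tz":0,"spin":0,"claw":0.2},{"tx":0,"ty":0,"tz":0,"spin":0,"claw":1},{"tx":0,"ty":0,"tz":0,"spin":0,"claw":1},{"tx":0,"ty":0,"tz":0,"spin":0,"claw":1},{"tx":0,"ty":0,"tz":0,"spin":0,"claw":1}]' 20
```

```text
time_s: 3.25
tool_pos: [0.4716, 0.2457, 0.1267]
tool_rot: [180.0, 0.0, 176.1]
force: [-0.5, -0.1, -0.5]
grip_width: 0.0375
grasp_force: 0.0
```

```bash
python3 -m pendant '[{"tx":0,"ty":0,"tz":0,"spin":0,"claw":1},{"tx":0,"ty":0,"tz":0,"spin":0,"claw":1},{"tx":0,"ty":0,"tz":0,"spin":0,"claw":1},{"tx":0,"ty":0,"tz":0,"spin":0,"claw":1}]' 20
```

```text
time_s: 3.75
tool_pos: [0.4713, 0.2459, 0.1263]
tool_rot: [180.0, 0.0, 176.1]
force: [-0.6, 0.3, -0.4]
grip_width: 0.0183
grasp_force: 20.0
```

```bash
python3 -m pendant '[{"tx":-0.0037,"ty":0.105,"tz":0,"spin":1,"claw":1},{"tx":-0.0037,"ty":0.105,"tz":0,"spin":1,"claw":1},{"tx":-0.0037,"ty":0.105,"tz":0,"spin":1,"claw":1},{"tx":-0.0037,"ty":0.105,"tz":0,"spin":1,"claw":1},{"tx":-0.0037,"ty":0.105,"tz":0,"spin":1,"claw":1},{"tx":-0.0037,"ty":0.105,"tz":0,"spin":1,"claw":1},{"tx":-0.0037,"ty":0.105,"tz":0,"spin":1,"claw":1},{"tx":-0.0037,"ty":0.105,"tz":0,"spin":1,"claw":1},{"tx":-0.0037,"ty":0.105,"tz":0,"spin":1,"claw":1},{"tx":-0.0037,"ty":0.105,"tz":0,"spin":1,"claw":1}]'
python3 - <<'E'
from h import *
a=np.radians(180-3.9-40); rel(.5459+.075*np.cos(a),.239+.075*np.sin(a),.126)
E
```

```text
time_s: 5.0
tool_pos: [0.4907, 0.292, 0.1262]
tool_rot: [-179.8, -0.1, 136.0]
force: [-4.6, -0.8, 4.4]
grip_width: 0.0184
grasp_force: 20.0
pos [0.4907 0.292  0.1262] rot [-1.7979e+02 -8.0000e-02  1.3599e+02] w 0.0184 t 5.0 F [-4.6 -0.8  4.4]
shares t(xyz): [-0.031  0.001  0.005]
```

```bash
python3 -m pendant '[{"tx":-0.0037,"ty":0.105,"tz":0,"spin":1,"claw":1},{"tx":-0.0037,"ty":0.105,"tz":0,"spin":1,"claw":1},{"tx":-0.0037,"ty":0.105,"tz":0,"spin":1,"claw":1},{"tx":-0.0037,"ty":0.105,"tz":0,"spin":1,"claw":1},{"tx":-0.0037,"ty":0.105,"tz":0,"spin":1,"claw":1},{"tx":-0.0037,"ty":0.105,"tz":0,"spin":1,"claw":1},{"tx":-0.0037,"ty":0.105,"tz":0,"spin":1,"claw":1},{"tx":-0.0037,"ty":0.105,"tz":0,"spin":1,"claw":1},{"tx":-0.0037,"ty":0.105,"tz":0,"spin":1,"claw":1},{"tx":-0.0037,"ty":0.105,"tz":0,"spin":1,"claw":1}]'
python3 -m pendant '[{"tx":-0.0037,"ty":0.105,"tz":0,"spin":1,"claw":1},{"tx":0,"ty":0.053,"tz":0,"spin":0.5,"claw":1},{"tx":0,"ty":0,"tz":0,"spin":0,"claw":1}]'
python3 - <<'E'
from h import *
a=np.radians(180-3.9-86); rel(.5459+.075*np.cos(a),.239+.075*np.sin(a),.126)
E
```

```text
time_s: 6.25
tool_pos: [0.5366, 0.3158, 0.1263]
tool_rot: [-179.8, -0.0, 96.0]
force: [-3.3, 0.5, 3.8]
grip_width: 0.0183
grasp_force: 20.0
time_s: 6.62
tool_pos: [0.5456, 0.3164, 0.1262]
tool_rot: [-179.9, -0.0, 90.2]
force: [-3.9, 1.1, 4.2]
grip_width: 0.0181
grasp_force: 20.0
pos [0.5456 0.3164 0.1262] rot [-1.7992e+02 -3.0000e-02  9.0160e+01] w 0.0181 t 6.625 F [-3.9  1.1  4.2]
shares t(xyz): [-0.047  0.003  0.005]
```

```bash
python3 -m pendant '[{"tx":0,"ty":0.04,"tz":0,"spin":0,"claw":1},{"tx":0,"ty":0,"tz":0,"spin":0,"claw":0.2},{"tx":0,"ty":0,"tz":0,"spin":0,"claw":0.2},{"tx":0,"ty":0,"tz":0,"spin":0,"claw":0.2},{"tx":0,"ty":0,"tz":0,"spin":0,"claw":0.2},{"tx":0,"ty":0,"tz":-0.75,"spin":0,"claw":0.2},{"tx":0,"ty":0,"tz":-0.75,"spin":0,"claw":0.2},{"tx":0,"ty":0,"tz":-0.75,"spin":0,"claw":0.2}]'
python3 -m pendant '[{"tx":-0.7,"ty":-0.03,"tz":0,"spin":0,"claw":0.2},{"tx":-0.7,"ty":-0.03,"tz":0,"spin":0,"claw":0.2},{"tx":-0.7,"ty":-0.03,"tz":0,"spin":0,"claw":0.2},{"tx":-0.7,"ty":-0.03,"tz":0,"spin":0,"claw":0.2},{"tx":0,"ty":0,"tz":0,"spin":0,"claw":0.2},{"tx":0,"ty":0,"tz":0,"spin":0,"claw":0.2}]'
python3 - <<'E'
from h import *
im,i=snap('wrist'); cv2.imwrite('pics/w4.png',im)
rel(.5415,.1742,.100)
P=[[.5415,.1742,.12],[.5459,.239,.142],[.5456,.314,.141]]
print(proj(i,P))
im,_=snap('scene'); cv2.imwrite('pics/s4.png',im); im,_=snap('top'); cv2.imwrite('pics/t4.png',im)
E
```

```text
time_s: 7.62
tool_pos: [0.5484, 0.3155, 0.2398]
tool_rot: [180.0, 0.0, 90.1]
force: [1.0, 0.0, 0.6]
grip_width: 0.0686
grasp_force: 0.0
time_s: 8.38
tool_pos: [0.5426, 0.1764, 0.2388]
tool_rot: [180.0, -0.0, 90.1]
force: [0.0, 0.1, -0.6]
grip_width: 0.07
grasp_force: 0.0
pos [0.5425 0.177  0.2386] rot [ 1.800e+02 -4.000e-02  9.021e+01] w 0.0698 t 8.425 F [ 0.   1.  -0.5]
shares t(xyz): [-0.058 -0.02   2.773]
[[316.82566585 245.20644723]
 [323.46508942 160.97733834]
 [323.79628614  36.08207554]]
```

View pics/w4.png

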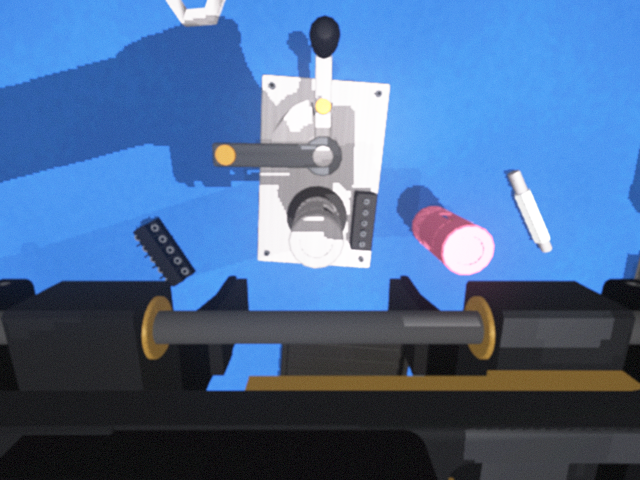

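The wrist view shows the lever grip at (324,37) and the hold-down arm pointing to -x (225,155), both where predicted for 1.5. The nickel shell's top is at (317,243), clear of the arm. The pink look-alike is to the right at (465,245), well away.

```bash
python3 -m pendant '[{"tx":-0.05,"ty":-0.02,"tz":0.53,"spin":0,"claw":0.2},{"tx":0,"ty":0,"tz":0.53,"spin":0,"claw":0.2},{"tx":0,"ty":0,"tz":0.53,"spin":0,"claw":0.2},{"tx":0,"ty":0,"tz":0.53,"spin":0,"claw":0.2},{"tx":0,"ty":0,"tz":0.53,"spin":0,"claw":0.2},{"tx":0,"ty":0,"tz":0,"spin":0,"claw":0.8},{"tx":0,"ty":0,"tz":0,"spin":0,"claw":0.8},{"tx":0,"ty":0,"tz":0,"spin":0,"claw":0.8},{"tx":0,"ty":0,"tz":0,"spin":0,"claw":0.8},{"tx":0,"ty":0,"tz":0,"spin":0,"claw":0.8}]' 50
python3 -m pendant '[{"tx":0,"ty":0,"tz":0,"spin":0,"claw":0.8}]' 50
```

```text
time_s: 9.78
tool_pos: [0.5422, 0.1737, 0.1074]
tool_rot: [179.9, -0.1, 90.1]
force: [-2.0, -0.3, 5.3]
grip_width: 0.0434
grasp_force: 49.9
time_s: 9.9
tool_pos: [0.5422, 0.1737, 0.1074]
tool_rot: [179.9, -0.1, 90.1]
force: [-2.3, -0.3, 5.2]
grip_width: 0.0441
grasp_force: 49.9
```

```bash
python3 -m pendant '[{"tx":0,"ty":0,"tz":-0.3,"spin":0,"claw":0.8},{"tx":0,"ty":0,"tz":-0.5,"spin":0,"claw":0.8},{"tx":0,"ty":0,"tz":-0.5,"spin":0,"claw":0.8},{"tx":0,"ty":0,"tz":-0.3,"spin":0,"claw":0.8}]' 60
python3 -m pendant '[{"tx":-0.6,"ty":0.08,"tz":0,"spin":0,"claw":0.8},{"tx":-0.6,"ty":0.08,"tz":0,"spin":0,"claw":0.8},{"tx":-0.6,"ty":0.08,"tz":0,"spin":0,"claw":0.8},{"tx":-0.6,"ty":0.08,"tz":0,"spin":0,"claw":0.8},{"tx":-0.6,"ty":0.08,"tz":0,"spin":0,"claw":0.8},{"tx":-0.6,"ty":0.08,"tz":0,"spin":0,"claw":0.8},{"tx":-0.6,"ty":0.08,"tz":0,"spin":0,"claw":0.8},{"tx":0,"ty":0,"tz":0,"spin":0,"claw":0.8},{"tx":0,"ty":0,"tz":0,"spin":0,"claw":0.8}]' 60
python3 - <<'E'
from h import *
rel(.571,-.036,.0974)
im,i=snap('scene'); cv2.imwrite('pics/s5.png',im[150:350,180:480].repeat(2,0).repeat(2,1))
im,i=snap('top'); cv2.imwrite('pics/t5.png',im)
E
```

```text
time_s: 10.4
tool_pos: [0.542, 0.1732, 0.1876]
tool_rot: [179.9, -0.0, 90.1]
force: [0.9, -0.6, -3.1]
grip_width: 0.0429
grasp_force: 59.9
time_s: 11.52
tool_pos: [0.5697, -0.036, 0.1858]
tool_rot: [-180.0, -0.0, 90.1]
force: [-0.5, 0.9, -3.7]
grip_width: 0.0438
grasp_force: 60.8
pos [ 0.5697 -0.036   0.1858] rot [-1.7995e+02 -4.0000e-02  9.0130e+01] w 0.0438 t 11.525 F [-0.5  0.9 -3.7]
shares t(xyz): [-0.002  0.027  1.769]
```

View pics/s5.png

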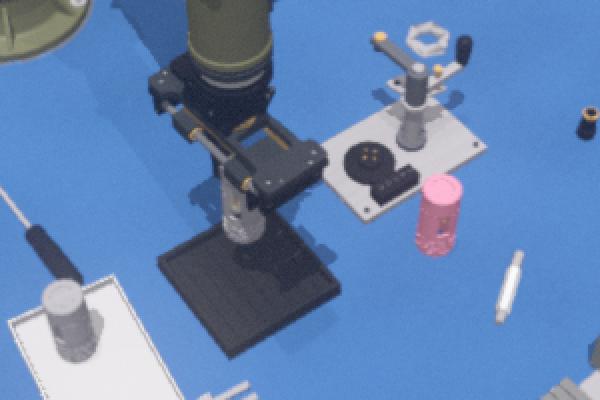

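The scene view shows the shell held upright over the mat at (240,205). The nest is empty, the lever is in the open position, and the spacer is visible through a window.

```bash
python3 -m pendant '[{"tx":0,"ty":0.02,"tz":0.45,"spin":0,"claw":0.8},{"tx":0,"ty":0,"tz":0.45,"spin":0,"claw":0.8},{"tx":0,"ty":0,"tz":0.4,"spin":0,"claw":0.8},{"tx":0,"ty":0,"tz":0,"spin":0,"claw":0.8},{"tx":0,"ty":0,"tz":0.5,"spin":0,"claw":0.8},{"tx":0,"ty":0,"tz":0,"spin":0,"claw":0.8}]' 60
python3 -m pendant '[{"tx":0,"ty":0,"tz":-0.5,"spin":0,"claw":0.8},{"tx":0,"ty":0,"tz":0,"spin":0,"claw":0.8}]' 60
python3 - <<'E'
from h import *
im,i=snap('scene'); cv2.imwrite('pics/s6.png',im)
E
```

```text
time_s: 12.38
tool_pos: [0.5718, -0.0361, 0.0969]
tool_rot: [179.9, -0.0, 90.2]
force: [-0.0, 0.1, -3.1]
grip_width: 0.0437
grasp_force: 60.6
time_s: 12.62
tool_pos: [0.5731, -0.0364, 0.1238]
tool_rot: [179.7, -0.0, 90.2]
force: [1.0, -0.6, -4.5]
grip_width: 0.0435
grasp_force: 60.6
```

```bash
python3 -m pendant '[{"tx":0,"ty":0,"tz":0.6,"spin":0,"claw":0.8},{"tx":0,"ty":0,"tz":0,"spin":0,"claw":0.8}]' 60
python3 -m pendant '[{"tx":0,"ty":0,"tz":-0.5,"spin":0,"claw":0.8},{"tx":0,"ty":0,"tz":0,"spin":0,"claw":0.8}]' 60
python3 - <<'E'
from h import *
o=env.get_obs(); print(o['tool_pos'],o['force'])
im,i=snap('scene'); cv2.imwrite('pics/s7.png',im)
a=cv2.imread('pics/s6.png')
t=proj(i,[[.571,-.036,.05]])[0].astype(int); print(t)
f=lambda x: cv2.resize(x[t[1]-50:t[1]+40,t[0]-45:t[0]+45],(400,400),interpolation=cv2.INTER_CUBIC)
cv2.imwrite('pics/c7.png',np.hstack([f(a),f(im)]))
E
```

```text
time_s: 12.92
tool_pos: [0.5736, -0.0365, 0.0924]
tool_rot: [179.7, -0.0, 90.1]
force: [3.7, -0.1, 0.4]
grip_width: 0.0433
grasp_force: 60.0
time_s: 13.18
tool_pos: [0.5721, -0.0366, 0.1173]
tool_rot: [179.8, -0.0, 90.1]
force: [-0.2, -0.8, -2.3]
grip_width: 0.0438
grasp_force: 60.0
[ 0.57209317 -0.0365938   0.11725489] [-0.19171811 -0.76254005 -2.328749  ]
[302 277]
```

View pics/c7.png

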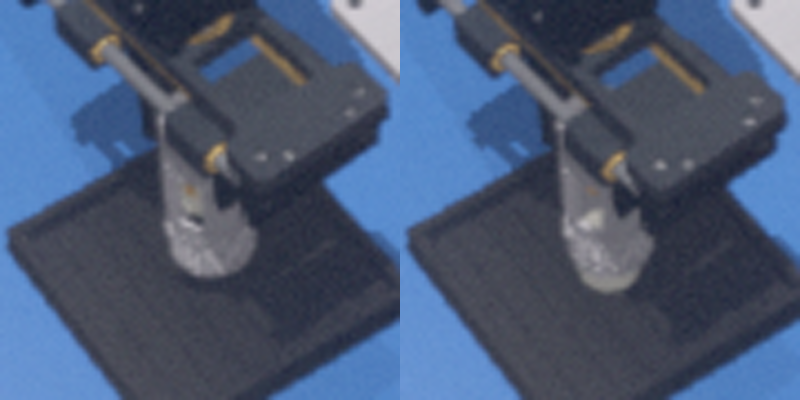

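The left image, after rap 1, shows the spacer still high in the windows. The right one, after rap 2, shows the pale spacer standing out below the rim at (605,285), with its upper part still inside the mouth. I'll lift straight up and check.

```bash
python3 -m pendant '[{"tx":0,"ty":0,"tz":-0.1,"spin":0,"claw":0.8},{"tx":0,"ty":0,"tz":-0.3,"spin":0,"claw":0.8},{"tx":0,"ty":0,"tz":-0.4,"spin":0,"claw":0.8},{"tx":0,"ty":0,"tz":-0.4,"spin":0,"claw":0.8},{"tx":0,"ty":0,"tz":-0.4,"spin":0,"claw":0.8},{"tx":0,"ty":0,"tz":0,"spin":0,"claw":0.8}]' 60
cat > m2.py <<'E'
from h import *
im,i=snap('scene'); 
t=proj(i,[[.571,-.036,.05]])[0].astype(int)
c=cv2.resize(im[t[1]-60:t[1]+60,t[0]-150:t[0]+60],(700,400),interpolation=cv2.INTER_CUBIC)
cv2.imwrite('pics/c8.png',c); tp,j=snap('top'); cv2.imwrite('pics/t8.png',tp)
t0=cv2.imread('pics/top0.png')
# tray from top0: fit each side lines via bright mask on clean sides
hsv=cv2.cvtColor(t0,cv2.COLOR_BGR2HSV); m=((hsv[...,1]<60)&(hsv[...,2]>110)).astype(np.uint8)*255
m[:188,:408]=0; m[:177]=0; mm=np.zeros_like(m); mm[170:280,388:470]=m[170:280,388:470]
k=np.ones((7,7),np.uint8); mm=cv2.morphologyEx(mm,cv2.MORPH_OPEN,k)
cs,_=cv2.findContours(mm,cv2.RETR_EXTERNAL,cv2.CHAIN_APPROX_NONE); c=max(cs,key=cv2.contourArea)
P=np.array([at(j,u,v,.016)[:2] for u,v in c[:,0]])
r=cv2.minAreaRect((P*1000).astype(np.float32)); print(r, cv2.boxPoints(r).round().tolist())
print([at(j,u,v,.016)[:2].round(4).tolist() for u,v in((413,178),(463,187),(447,273),(394,264))])
rel(.615,-.245,.12)
E
python3 m2.py
```

```text
time_s: 13.98
tool_pos: [0.5724, -0.0368, 0.1983]
tool_rot: [179.8, -0.0, 90.1]
force: [-0.0, -0.3, -3.0]
grip_width: 0.0436
grasp_force: 60.0
((566.3231201171875, -235.90774536132812), (131.8251190185547, 210.87246704101562), 79.99996948242188) [[451.0, -283.0], [659.0, -319.0], [682.0, -189.0], [474.0, -153.0]]
[[0.6782, -0.1998], [0.6583, -0.3195], [0.4524, -0.2795], [0.4717, -0.1546]]
pos [ 0.5709 -0.0366  0.1959] rot [-1.7999e+02 -1.0000e-02  9.0120e+01] w 0.0436 t 14.075 F [-0.3  0.7 -2.4]
shares t(xyz): [-4.17   0.874  1.518]
```

View pics/c8.png

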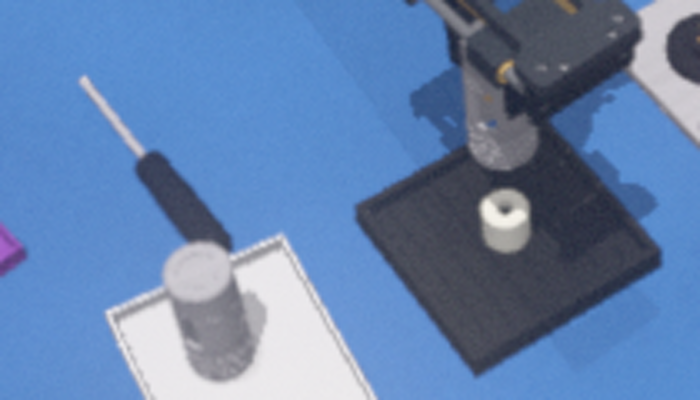

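The spacer stands on the mat, on the floor and inside the lip at (505,220), and the shell is empty. The tray fits at 132x211 mm, with its free place at world (0.6156,-0.2446).

```bash
python3 -m pendant '[{"tx":-0.52,"ty":0.111,"tz":0,"spin":0,"claw":0.8},{"tx":-0.52,"ty":0.111,"tz":0,"spin":0,"claw":0.8},{"tx":-0.52,"ty":0.111,"tz":0,"spin":0,"claw":0.8},{"tx":-0.52,"ty":0.111,"tz":0,"spin":0,"claw":0.8},{"tx":-0.52,"ty":0.111,"tz":0,"spin":0,"claw":0.8},{"tx":-0.52,"ty":0.111,"tz":0,"spin":0,"claw":0.8},{"tx":-0.52,"ty":0.111,"tz":0,"spin":0,"claw":0.8},{"tx":-0.52,"ty":0.111,"tz":0,"spin":0,"claw":0.8},{"tx":0,"ty":0,"tz":0,"spin":0,"claw":0.8},{"tx":0,"ty":0,"tz":0,"spin":0,"claw":0.8}]' 60
python3 - <<'E'
from h import *
rel(.6156,-.2446,.110)
im,i=snap('scene'); 
t=proj(i,[[.6156,-.2446,.11]])[0].astype(int)
c=cv2.resize(im[t[1]-60:t[1]+60,t[0]-70:t[0]+70],(700,600),interpolation=cv2.INTER_CUBIC)
cv2.imwrite('pics/c9.png',c); print(t, [((p-t+[70,60])*5).round().tolist() for p in proj(i,[[.6156,-.2446,.1085],[.6156,-.2446,.1135],[.517,-.227,.103]])])
E
```

```text
time_s: 15.32
tool_pos: [0.6156, -0.2435, 0.1949]
tool_rot: [-179.9, -0.1, 90.1]
force: [-0.4, -0.1, -2.1]
grip_width: 0.0437
grasp_force: 60.0
pos [ 0.6156 -0.2435  0.1949] rot [-1.799e+02 -8.000e-02  9.014e+01] w 0.0437 t 15.325 F [-0.4 -0.1 -2.1]
shares t(xyz): [-0.024  0.004  1.699]
[232 330] [[352.0, 303.0], [350.0, 297.0], [253.0, 126.0]]
```

View pics/c9.png

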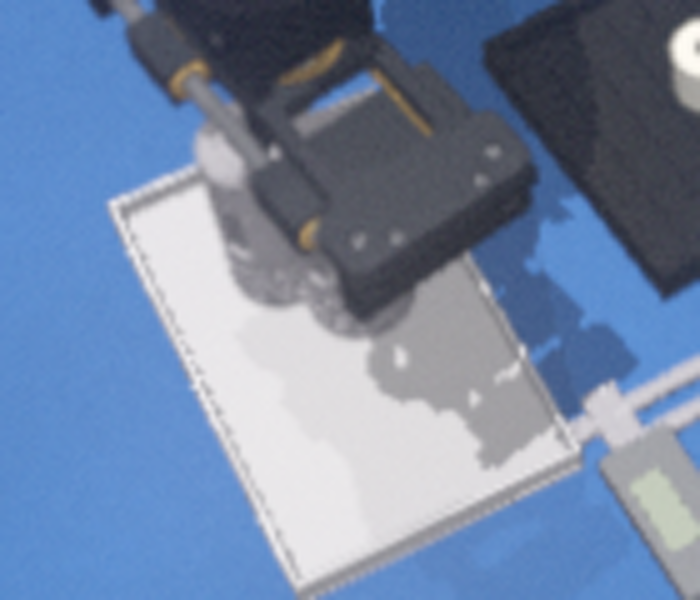

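The shell hangs over the free half of the tray, right of shell2 and clear of it. Next is a guarded descent.

```bash
python3 -m pendant '[{"tx":-0.02,"ty":0,"tz":0.48,"spin":0,"claw":0.8},{"tx":0,"ty":0,"tz":0.48,"spin":0,"claw":0.8},{"tx":0,"ty":0,"tz":0.48,"spin":0,"claw":0.8},{"tx":0,"ty":0,"tz":0.38,"spin":0,"claw":0.8},{"tx":0,"ty":0,"tz":0.14,"spin":0,"claw":0.8},{"tx":0,"ty":0,"tz":0,"spin":0,"claw":0.8},{"tx":0,"ty":0,"tz":0,"spin":0,"claw":0.8},{"tx":0,"ty":0,"tz":0,"spin":0,"claw":0.8}]' 60
for k in 1; do python3 -m pendant '[{"tx":0,"ty":0,"tz":0.03,"spin":0,"claw":0.8},{"tx":0,"ty":0,"tz":0.03,"spin":0,"claw":0.8},{"tx":0,"ty":0,"tz":0,"spin":0,"claw":0.8}]'; done
```

```text
time_s: 16.38
tool_pos: [0.6165, -0.2459, 0.0991]
tool_rot: [179.9, 0.0, 90.1]
force: [-0.2, 0.1, -2.7]
grip_width: 0.0436
grasp_force: 60.0
time_s: 16.75
tool_pos: [0.6158, -0.2455, 0.0949]
tool_rot: [-180.0, -0.0, 90.1]
force: [-0.2, 0.9, -2.4]
grip_width: 0.0435
grasp_force: 60.0
```

```bash
python3 -m pendant '[{"tx":0,"ty":0,"tz":0.03,"spin":0,"claw":0.8},{"tx":0,"ty":0,"tz":0,"spin":0,"claw":0.8}]'; python3 -m pendant '[{"tx":0,"ty":0,"tz":0.03,"spin":0,"claw":0.8},{"tx":0,"ty":0,"tz":0,"spin":0,"claw":0.8}]'
```

```text
time_s: 17.0
tool_pos: [0.6158, -0.2455, 0.0935]
tool_rot: [-180.0, -0.0, 90.1]
force: [0.8, 0.1, -1.9]
grip_width: 0.0431
grasp_force: 60.0
time_s: 17.25
tool_pos: [0.6158, -0.2455, 0.092]
tool_rot: [-180.0, -0.0, 90.1]
force: [-0.7, 0.1, -2.6]
grip_width: 0.0438
grasp_force: 60.0
```

```bash
python3 -m pendant '[{"tx":0,"ty":0,"tz":0.03,"spin":0,"claw":0.8},{"tx":0,"ty":0,"tz":0,"spin":0,"claw":0.8}]' | sed -n '2p;4p'; python3 -m pendant '[{"tx":0,"ty":0,"tz":0.03,"spin":0,"claw":0.8},{"tx":0,"ty":0,"tz":0,"spin":0,"claw":0.8}]'| sed -n '2p;4p'; python3 -m pendant '[{"tx":0,"ty":0,"tz":0.02,"spin":0,"claw":0.8},{"tx":0,"ty":0,"tz":0,"spin":0,"claw":0.8}]'| sed -n '2p;4p'
```

```text
tool_pos: [0.6158, -0.2455, 0.0905]
force: [0.2, 0.1, -2.9]
tool_pos: [0.6158, -0.2455, 0.089]
force: [0.0, -0.5, -2.9]
tool_pos: [0.6159, -0.2455, 0.0881]
force: [-0.8, -0.4, -3.3]
```

```bash
python3 -m pendant '[{"tx":0,"ty":0,"tz":0.03,"spin":0,"claw":0.8},{"tx":0,"ty":0,"tz":0,"spin":0,"claw":0.8}]' | sed -n '2p;4p'; python3 -m pendant '[{"tx":0,"ty":0,"tz":0.03,"spin":0,"claw":0.8},{"tx":0,"ty":0,"tz":0,"spin":0,"claw":0.8}]'| sed -n '2p;4p'; python3 -m pendant '[{"tx":0,"ty":0,"tz":0.02,"spin":0,"claw":0.8},{"tx":0,"ty":0,"tz":0,"spin":0,"claw":0.8}]'| sed -n '2p;4p'
```

```text
tool_pos: [0.6158, -0.2455, 0.0865]
force: [0.6, -0.9, -2.1]
tool_pos: [0.6161, -0.2457, 0.0855]
force: [-0.1, -0.5, -1.0]
tool_pos: [0.6161, -0.2458, 0.0855]
force: [-3.1, 0.2, 5.6]
```

Contact at z 0.0855 m, with force rising to +5.6 N. Now release and retreat.

```bash
python3 -m pendant '[{"tx":0,"ty":0,"tz":0,"spin":0,"claw":0.3},{"tx":0,"ty":0,"tz":0,"spin":0,"claw":0.3},{"tx":0,"ty":0,"tz":0,"spin":0,"claw":0.3},{"tx":0,"ty":0,"tz":0,"spin":0,"claw":0.3},{"tx":0,"ty":0,"tz":-0.3,"spin":0,"claw":0.3},{"tx":0,"ty":0,"tz":-0.7,"spin":0,"claw":0.3},{"tx":0,"ty":0,"tz":-0.8,"spin":0,"claw":0.3},{"tx":0,"ty":0,"tz":-0.8,"spin":0,"claw":0.3},{"tx":0,"ty":0,"tz":-0.8,"spin":0,"claw":0.3}]'
python3 -m pendant '[{"tx":0,"ty":-0.8,"tz":0,"spin":0,"claw":0.3},{"tx":0,"ty":-0.8,"tz":0,"spin":0,"claw":0.3},{"tx":0,"ty":-0.8,"tz":0,"spin":0,"claw":0.3},{"tx":0,"ty":0,"tz":0,"spin":0,"claw":0.3},{"tx":0,"ty":0,"tz":0,"spin":0,"claw":0.3}]'
python3 - <<'E'
from h import *
im,i=snap('scene'); cv2.imwrite('pics/s10.png',im); im,i=snap('top'); cv2.imwrite('pics/t10.png',im)
E
```

```text
time_s: 19.88
tool_pos: [0.6159, -0.2458, 0.2568]
tool_rot: [179.9, 0.0, 90.1]
force: [1.3, -0.7, -0.4]
grip_width: 0.0614
grasp_force: 0.0
time_s: 20.5
tool_pos: [0.4968, -0.2457, 0.2553]
tool_rot: [179.9, -0.0, 90.1]
force: [-0.1, 0.1, 0.2]
grip_width: 0.0607
grasp_force: 0.0
```

View pics/s10.png

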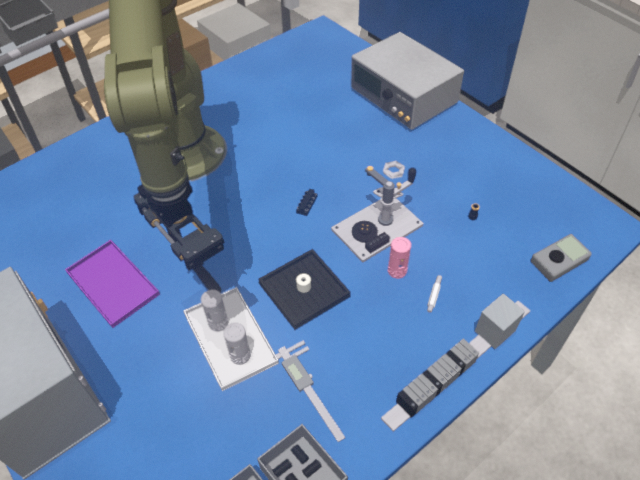

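The final view shows both shells standing in the tray at (213,310) and (237,343), with the spacer upright on the mat at (303,284). The lever is in the open position and the other things lie where they were.

```bash
python3 -c "
from cell import env
print(env.sign_off())"
```

```text
the job is handed in; nothing more can be done
None
```

I handed the job in at about 20.6 s: the lever is in the open notch marked with two lines, the spacer stands on the mat, and the empty shell is set down mouth down in the free half of the tray beside the other one; the judge's result was not shown to me.

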